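# Sort the arrived blood tubes into the transport caddy

## Task

Sort the blood tubes that have just arrived on the receiving tray: lay each tube that carries a white label flat in the tray of the transport caddy that has the colour of its cap. Tubes without a label are refused: leave those where they lie. Set the tubes down gently, do not drop or throw them.

Things in the scene. Friction and masses are not known exactly. Their poses are not given: they have to be found in the camera images.
- purple_tube_mid (a point): centre of the labelled purple-capped blood tube, lying on its side: rigid, closed, 100 mm long, body 16 mm and cap 17 mm in diameter, about 22 g; white label round most of the body, dark red round bottom end. The point is at mid-length on the axis, 8.5 mm above the receiving tray's floor; x axis along the tube towards the purple cap (the last 26 mm).
- green_tube_mid (a point): centre of the labelled green-capped blood tube, lying on its side: rigid, closed, 100 mm long, body 16 mm and cap 17 mm in diameter, about 22 g; white label round most of the body, dark red round bottom end. The point is at mid-length on the axis, 8.5 mm above the receiving tray's floor; x axis along the tube towards the green cap (the last 26 mm).
- blue_tube_mid (a point): centre of the labelled blue-capped blood tube, lying on its side: rigid, closed, 100 mm long, body 16 mm and cap 17 mm in diameter, about 22 g; white label round most of the body, dark red round bottom end. The point is at mid-length on the axis, 8.5 mm above the receiving tray's floor; x axis along the tube towards the blue cap (the last 26 mm).
- yellow_tube_mid (a point): centre of the labelled yellow-capped blood tube, lying on its side: rigid, closed, 100 mm long, body 16 mm and cap 17 mm in diameter, about 22 g; white label round most of the body, dark red round bottom end. The point is at mid-length on the axis, 8.5 mm above the receiving tray's floor; x axis along the tube towards the yellow cap (the last 26 mm).
- bare_purple_mid (a point): centre of the purple-capped tube WITHOUT a label (to be left): same size, cap and axes as the labelled purple one, but its body is bare dark red with no white on it. All tubes lie on the grey receiving tray (fixed, 280 x 420 mm, floor 4 mm above the table top, rim 14 mm), about 90 mm apart sideways, 120 mm lengthways.
- bare_green_mid (a point): centre of the green-capped tube WITHOUT a label (to be left): same size, cap and axes as the labelled green one, but its body is bare dark red with no white on it. Among the tubes stand an orange-lidded pot 43 mm wide, 48 mm tall and a roll of labels 56 mm wide, 30 mm tall.
- tray_purple: the purple sorting tray, one of four set two by two in the grey transport caddy (308 x 206 mm, rim 26 mm above the table top, fixed): open-topped, purple all over, 142 mm along x, 92 mm along y, 20 mm high, walls and floor 3 mm thick (inside 136 x 86 mm). Fixed. Origin at the centre of its underside, 4 mm above the table top; z up.
- tray_green: the green sorting tray, one of four set two by two in the grey transport caddy (308 x 206 mm, rim 26 mm above the table top, fixed): open-topped, green all over, 142 mm along x, 92 mm along y, 20 mm high, walls and floor 3 mm thick (inside 136 x 86 mm). Fixed. Origin at the centre of its underside, 4 mm above the table top; z up.
- tray_blue: the blue sorting tray, one of four set two by two in the grey transport caddy (308 x 206 mm, rim 26 mm above the table top, fixed): open-topped, blue all over, 142 mm along x, 92 mm along y, 20 mm high, walls and floor 3 mm thick (inside 136 x 86 mm). Fixed. Origin at the centre of its underside, 4 mm above the table top; z up.
- tray_yellow: the yellow sorting tray, one of four set two by two in the grey transport caddy (308 x 206 mm, rim 26 mm above the table top, fixed): open-topped, yellow all over, 142 mm along x, 92 mm along y, 20 mm high, walls and floor 3 mm thick (inside 136 x 86 mm). Fixed. Origin at the centre of its underside, 4 mm above the table top; z up.
There are look-alikes about, which are no part of the job. What is shaped like the part that bears blue_tube_mid but pink or turquoise is not meant.

How it is judged (in metres and radians):
At the end, for the whole second after the job is handed in: Each of the four labelled tubes lies flat (within about 7 degrees of level) on the floor of the caddy tray of its cap's colour, its centre within 30 mm of the tray's centre along the tray and 40 mm across, at rest; both unlabelled tubes are within 30 mm of where they lay at the start (x of purple_tube_mid in the frame of tray_purple between -0.03 and 0.03 m and y of purple_tube_mid in the frame of tray_purple between -0.04 and 0.04 m and z of purple_tube_mid in the frame of tray_purple below 0.017 m and angle between purple_tube_mid's own x axis and vertical between 1.45 and 1.69 rad and linear speed of each of purple_tube, green_tube, blue_tube, yellow_tube below 0.02 m/s and angular speed of each of purple_tube, green_tube, blue_tube, yellow_tube below 0.3 rad/s and x of green_tube_mid in the frame of tray_green between -0.03 and 0.03 m and y of green_tube_mid in the frame of tray_green between -0.04 and 0.04 m and z of green_tube_mid in the frame of tray_green below 0.017 m and angle between green_tube_mid's own x axis and vertical between 1.45 and 1.69 rad and x of blue_tube_mid in the frame of tray_blue between -0.03 and 0.03 m and y of blue_tube_mid in the frame of tray_blue between -0.04 and 0.04 m and z of blue_tube_mid in the frame of tray_blue below 0.017 m and angle between blue_tube_mid's own x axis and vertical between 1.45 and 1.69 rad and x of yellow_tube_mid in the frame of tray_yellow between -0.03 and 0.03 m and y of yellow_tube_mid in the frame of tray_yellow between -0.04 and 0.04 m and z of yellow_tube_mid in the frame of tray_yellow below 0.017 m and angle between yellow_tube_mid's own x axis and vertical between 1.45 and 1.69 rad and distance of each of bare_purple_mid, bare_green_mid from where it was at the start of the episode below 0.03 m); the robot touches nothing.
It fails at once if a labelled tube is dropped or thrown (moves faster than 0.8 m/s while more than 70 mm from the grasp point) ((linear speed of purple_tube above 0.8 m/s and distance between purple_tube_mid and the grasp point above 0.07 m) or (linear speed of green_tube above 0.8 m/s and distance between green_tube_mid and the grasp point above 0.07 m) or (linear speed of blue_tube above 0.8 m/s and distance between blue_tube_mid and the grasp point above 0.07 m) or (linear speed of yellow_tube above 0.8 m/s and distance between yellow_tube_mid and the grasp point above 0.07 m)).
It fails at once if an unlabelled tube is moved by more than 30 mm (distance of any of bare_purple_mid, bare_green_mid from where it was at the start of the episode above 0.03 m).
It also fails if it takes over 125 s, if anything falls off the work surface, if the arm or the gripper's body presses on something with over 40 N, if the wrist force passes 120 N, or if a joint passes its speed limit or range.

## Robot

A 6-joint arm with a two-finger parallel gripper is mounted at the origin on the work surface. World frame = base frame: x ahead of the robot, y to its left, z up, the work surface at z = 0. Lengths are in m, angles in degrees, forces in N, time in s.
With the tool pointing down it reaches from about 0.4 to 0.825 m from the base axis. Payload 7 kg.
Tool frame: the origin (TCP) lies midway between the tips of the shut fingers; the grasp point (between the pads) lies r.grasp_offset behind it (r.grasp_offset is the distance from the TCP to the grasp point, in m); x points along the fingers, z is the direction in which the jaws open and shut, and the axes are right-handed (so a half turn about x gives the same grasp; the last joint's range is limited). The gripper opens to 88 mm and grips with 3 to 60 N. Pads are 19 mm wide; open, the fingers measure 130 mm over their backs; the gripper's body (78 mm by 193 mm) begins 47 mm behind the grasp point.
Start: joints at [93.398, 20.546, 0.682, 0, -70.136, -16.507], TCP at [0.153, 0.657, 0.227] pointing down, gripper open.
Joint ranges: [-176.03, 176.03], [-82.01, 121.73], [-58.28, 71.71], [-173.87, 95.51], [-174.79, -0.11], [-173.66, 173.66]. Speed limits (degrees/s): [136.94, 136.94, 172.46, 180, 180, 180].

## Interface

Orientations are given as [roll, pitch, yaw] about the fixed x, y, z axes, in that order (R = Rz(yaw) Ry(pitch) Rx(roll)).
In Python, from plant import readout, vision, close_job, r gives the robot as it stands.
- The arm moves only by the shell command python3 -m handwheel 'ROWS' [OPENING] [FORCE]. ROWS is JSON, a list that holds one entry, the list of rows, each a list of 4 numbers: the shift along the world's x, y, z in units of 40 mm (1.0 is 40 mm), then the turn about the world's z in units of 5 degrees (1.0 is 5 degrees). In form: [[[tx, ty, tz, roll], ...]]. A call has 1 to 8 rows; each row shifts and turns the pose as measured when the row begins; what a row does not reach is not made up. A row lasts 1/10 s, in which the tool goes at most 50 mm and 8.59 degrees, less where a joint would pass 70% of its speed; a pose out of reach is approached as far as the arm can. A call is refused whole if a number of a shift passes 1 or a number of a turn 1, either way. A call with a gripper value outside its range is refused whole. OPENING is the finger opening in mm, from 0 to 87.6, set as the call begins (- or left out, the last holds). The fingers move at their own pace and stop on an object; FORCE is the grip in N (left out, the last holds). Time passes only in rows, so rows that do not move let the fingers close. It gives the time, the measured TCP pose, the force and the opening at its end, in the units of the state.
- readout.get_state(): the state, without advancing time (a new reading comes with each control period).
- vision.capture(name): name is "scene" or "top" or "wrist"; returns the picture (400x640x3 uint8, blue, green, red); there is no depth.
- vision.get_calibration(name): a dict with "intrinsics" (3x3 intrinsics, pixels), "pose" (4x4, takes a point from camera to world coordinates). Camera axes: x right, y up, looking along -z (the intrinsics and any distortion apply to the point x, -y, -z); pixel columns grow to the right and rows downward; lengths in m; the calibration is good to about 2 mm. The wrist camera is an equidistant fisheye: a pixel r from the principal point sees the ray r / f radians off the axis. A picture is of the moment at which its call begins: read the wrist's pose just before it. get_calibration takes no time and is no camera call; for the wrist camera it gives the pose at the moment of the call.
- close_job(): hands the job in, once; it reports no verdict.
The state is a dict: "time_s": time; "joints": joint angles; "qd": joint speeds; "joint_torque": joint torques, N m; "tcp_pos": TCP position; "eef_rot": TCP orientation; "contact_force": force on the tool from outside, world axes, zero at the start; "moment": the same for the moment, N m; "gripper_width": finger opening in m.
Only numpy, scipy, OpenCV 4.12 (cv2) and the standard library are available. Lean on these libraries where they do the work, as an engineer would, in place of code of your own. Each camera call takes 0.05 s, during which the arm holds its last target.

## Working session

There is one attempt and no reset: what is moved stays moved. The work goes in short steps, Python scripts to look and compute and a shell command to move; the robot and the scene stay as the last step left them, time stands still between calls to the robot, and variables do not carry over. Pictures are saved under pics/ and viewed, and the job is handed in when it is done.

```bash
ls; mkdir -p pics
python3 - <<'E'
from plant import readout, vision, r
import cv2
s=readout.get_state(); print(s); print(r.grasp_offset)
for n in ("scene","top","wrist"):
    c=vision.get_calibration(n); print(n,c)
    cv2.imwrite(f"pics/{n}0.png",vision.capture(n))
E
```

```text
pics
{'time_s': 0.0, 'joints': array([ 9.33973069e+01,  2.05919943e+01,  6.34058828e-01, -2.16409606e-02,
       -7.01352291e+01, -1.65077274e+01]), 'qd': array([ 0.02263504,  0.04780572,  0.00477378,  0.09356876,  0.0318562 ,
       -0.04021898]), 'joint_torque': array([-7.88643720e-04, -5.82728684e+01,  2.93062609e+01,  6.99710727e+00,
        6.99476586e-03, -1.60083887e-04]), 'tcp_pos': array([0.15300532, 0.65692911, 0.22561375]), 'eef_rot': array([  4.191389  ,  89.90463933, -98.92640172]), 'contact_force': array([8.32487529e-01, 2.46949954e-04, 6.74452628e-01]), 'moment': array([ 0.03019407, -0.0094474 , -0.06506642]), 'gripper_width': 0.08792041526873252}
0.0188
scene {'intrinsics': array([[458.72342896,   0.        , 318.86492956],
       [  0.        , 458.72342896, 195.16540773],
       [  0.        ,   0.        ,   1.        ]]), 'pose': array([[ 0.63086017, -0.57435036,  0.52166761,  1.15515782],
       [ 0.77578525,  0.45553425, -0.43663004, -0.55303975],
       [ 0.01314116,  0.68015454,  0.73295096,  0.99898363],
       [ 0.        ,  0.        ,  0.        ,  1.     
[... 261 characters left out ...]
.99949247,  0.02695643, -0.01697508, -0.00991222],
       [-0.01513405,  0.0670902 ,  0.99763213,  1.09637339],
       [ 0.        ,  0.        ,  0.        ,  1.        ]])}
wrist {'intrinsics': array([[309.70691629,   0.        , 321.02230936],
       [  0.        , 309.70691629, 199.62654279],
       [  0.        ,   0.        ,   1.        ]]), 'pose': array([[-2.26725717e-01,  9.34410001e-01,  2.74724225e-01,
         2.28144590e-01],
       [-9.73958584e-01, -2.17622083e-01, -6.36027161e-02,
         6.39341855e-01],
       [ 3.55044267e-04, -2.81990389e-01,  9.59417164e-01,
         3.84084850e-01],
       [ 0.00000000e+00,  0.00000000e+00,  0.00000000e+00,
         1.00000000e+00]])}
```

View pics/top0.png

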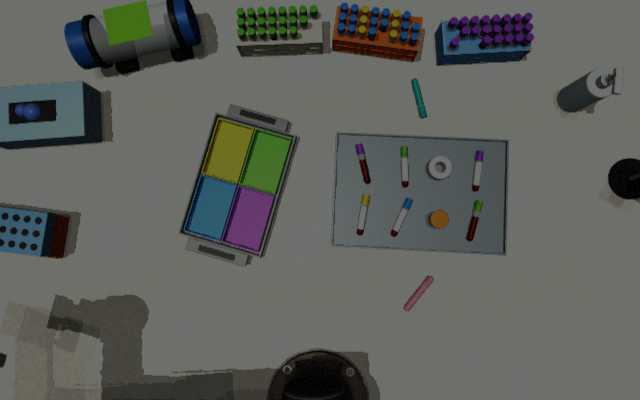

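View pics/scene0.png

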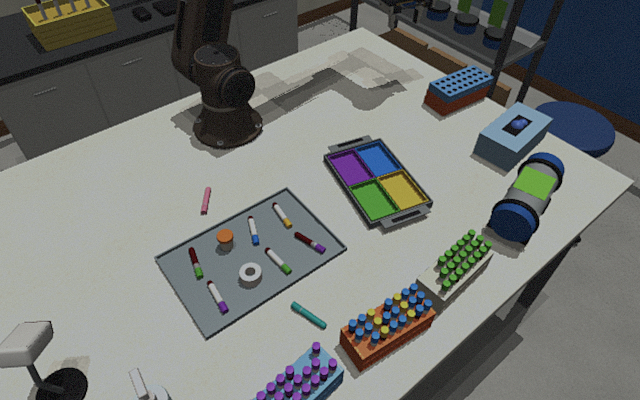

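View pics/wrist0.png

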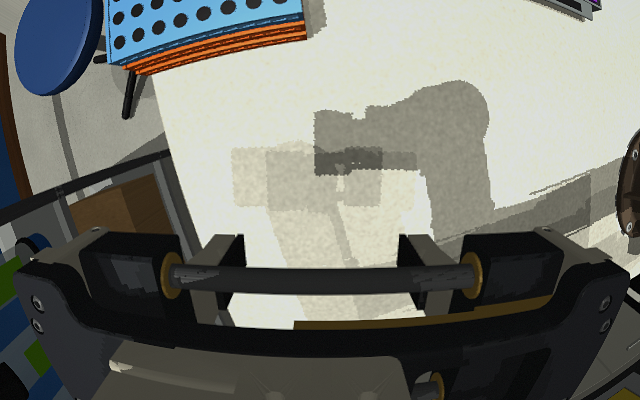

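```bash
cat > h.py <<'E'
import numpy as np, cv2
from plant import readout, vision, r
from scipy.spatial.transform import Rotation as Ro
def ray(c,u,v):
    K=c["intrinsics"];P=c["pose"]
    d=np.array([(u-K[0,2])/K[0,0],-(v-K[1,2])/K[1,1],-1.0])
    return P[:3,3],P[:3,:3]@d
def onplane(c,u,v,z):
    o,d=ray(c,u,v);return o+d*(z-o[2])/d[2]
def jaw():
    s=readout.get_state();R=Ro.from_euler('xyz',s['eef_rot'],degrees=True).as_matrix()
    return s['tcp_pos'],R,(np.degrees(np.arctan2(R[1,2],R[0,2])))
E
python3 - <<'E'
from h import *
p,R,a=jaw();print(p,R.round(3),a)
t=cv2.imread('pics/top0.png');s=cv2.imread('pics/scene0.png')
a=cv2.resize(t[125:260,325:515],None,fx=4.2,fy=4.2,interpolation=cv2.INTER_CUBIC)
cv2.imwrite('pics/top_crop.png',a)
a=cv2.resize(s[185:335,150:350],None,fx=4,fy=4,interpolation=cv2.INTER_CUBIC)
cv2.imwrite('pics/scene_crop.png',a)
c=vision.get_calibration("top")
hsv=cv2.cvtColor(t,cv2.COLOR_BGR2HSV)
for n,(u,v) in dict(y=(228,150),g=(267,162),b=(211,208),p=(248,221),tray=(345,150),table=(300,320)).items(): print(n,hsv[v,u])
E
```

```text
[0.15304645 0.65704388 0.22581486] [[-0.     0.974 -0.227]
 [-0.001 -0.227 -0.974]
 [-1.     0.     0.001]] -103.11347853766084
y [ 30 177 111]
g [ 48 167 110]
b [ 99 154 111]
p [146 126 111]
tray [94 19 96]
table [ 36  11 112]
```

View pics/top_crop.png

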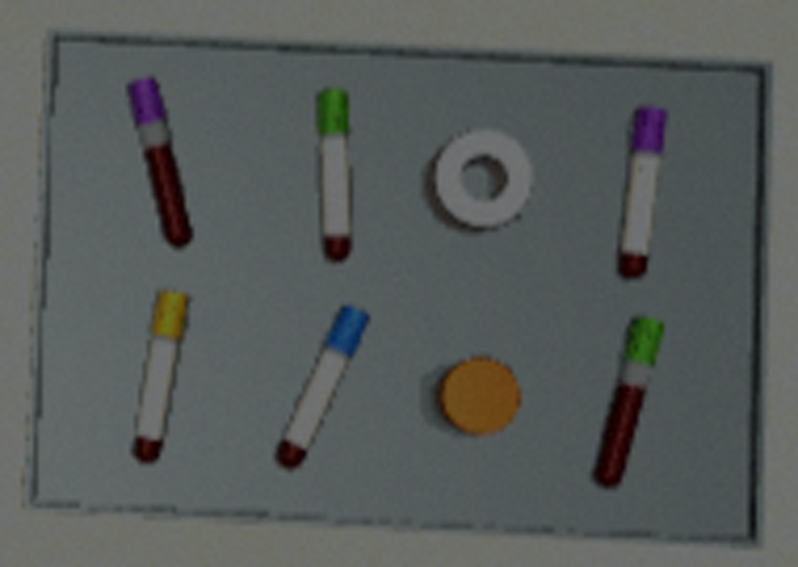

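View pics/scene_crop.png

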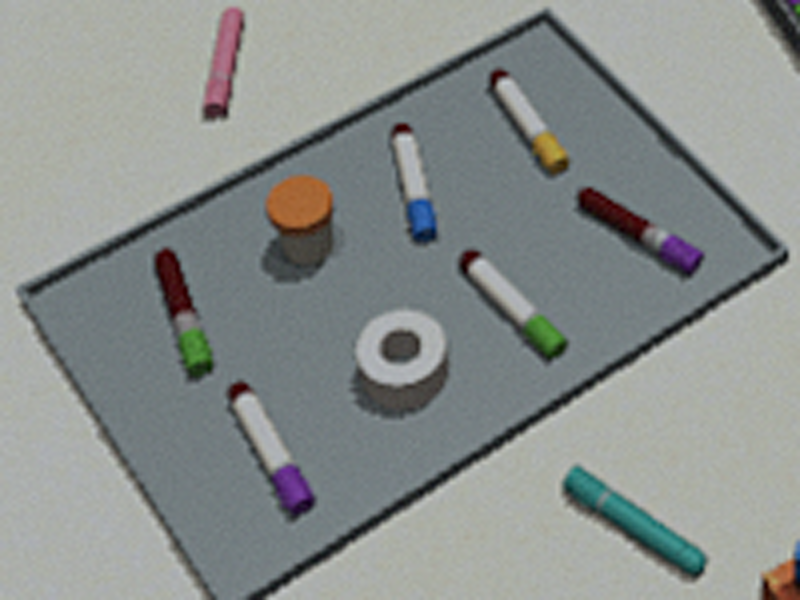

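The crops show the four labelled tubes in the top image at yellow (363,214), blue (402,217), green (405,167) and purple (477,170). They have white bodies, so they match the description. Bare purple (363,163) and bare green (474,220) have dark red bodies and are refused. The turquoise tube (419,98) and pink tube (418,293) are look-alikes. Next I'll measure positions.

```bash
cat > meas.py <<'E'
from h import *
rng=dict(yellow=(18,36),green=(38,70),blue=(90,115),purple=(128,160))
def tubes(t,c,roi,zax=0.0125):
    x0,y0,x1,y1=roi
    hsv=cv2.cvtColor(t,cv2.COLOR_BGR2HSV)
    H,S,V=[hsv[...,i].astype(int) for i in range(3)]
    inroi=np.zeros(H.shape,bool);inroi[y0:y1,x0:x1]=1
    red=((H<12)|(H>168))&(S>110)&(V<75)&inroi
    nr,lr,str_,cr=cv2.connectedComponentsWithStats(red.astype(np.uint8),connectivity=8)
    out=[]
    for n,(a,b) in rng.items():
        m=((H>=a)&(H<=b)&(S>110)&(V>40)&inroi).astype(np.uint8)
        k,l,st,ce=cv2.connectedComponentsWithStats(m,connectivity=8)
        for i in range(1,k):
            if not 25<st[i,4]<160: continue
            # nearest red
            js=[j for j in range(1,nr) if str_[j,4]>=8]
            j=min(js,key=lambda j:np.hypot(*(cr[j]-ce[i])))
            if np.hypot(*(cr[j]-ce[i]))>60: continue
            P=lambda pts:np.array([onplane(c,u,v,zax)[:2] for u,v in pts])
            pc=P(np.argwhere(l==i)[:,::-1]);pr=P(np.argwhere(lr==j)[:,::-1])
            mc,mr=pc.mean(0),pr.mean(0);ax=(mc-mr)/np.linalg.norm(mc-mr)
            lo=((pr-mr)@ax).min();hi=((pc-mr)@ax).max()
            mid=mr+ax*(lo+hi)/2
            print(n,'cap px',ce[i].round(0),'capA',st[i,4],'redA',str_[j,4],'mid',mid.round(4),'from cap',(mc-ax*0.037).round(4),'len',round(hi-lo,4),'axis deg',round(np.degrees(np.arctan2(ax[1],ax[0])),1))
E
python3 - <<'E'
from meas import *
t=cv2.imread('pics/top0.png');c=vision.get_calibration("top")
tubes(t,c,(332,130,510,255))
hsv=cv2.cvtColor(t,cv2.COLOR_BGR2HSV);m0=np.zeros(t.shape[:2],np.uint8);m0[100:265,175:305]=1
for n,(a,b) in dict(yellow=(24,36),green=(40,60),blue=(92,106),purple=(136,156)).items():
    m=cv2.inRange(hsv,(a,90,50),(b,255,255))*m0
    m=cv2.morphologyEx(m,cv2.MORPH_CLOSE,np.ones((3,3)))
    k=max(cv2.findContours(m,cv2.RETR_EXTERNAL,cv2.CHAIN_APPROX_NONE)[0],key=cv2.contourArea)
    w=np.array([onplane(c,u,v,0.020)[:2] for u,v in k[:,0]],np.float32)
    q=cv2.minAreaRect(w*1000);print(n,q)
E
```

```text
yellow cap px [365. 200.] capA 75 redA 130 mid [ 0.523  -0.1025] from cap [ 0.5184 -0.1026] len 0.1097 axis deg -178.7
yellow cap px [434. 219.] capA 52 redA 148 mid [ 0.4287 -0.3159] from cap [ 0.4306 -0.3066] len 0.1099 axis deg 78.6
green cap px [404. 151.] capA 71 redA 23 mid [ 0.5657 -0.1977] from cap [ 0.565  -0.1977] len 0.098 axis deg 2.7
green cap px [478. 206.] capA 73 redA 27 mid [ 0.4914 -0.3733] from cap [ 0.5105 -0.3705] len 0.0618 axis deg -171.6
blue cap px [407. 203.] capA 76 redA 23 mid [ 0.4942 -0.2035] from cap [ 0.5122 -0.2011] len 0.0663 axis deg -172.2
purple cap px [359. 149.] capA 66 redA 130 mid [ 0.5698 -0.0968] from cap [ 0.5698 -0.0968] len 0.0986 axis deg 14.9
purple cap px [479. 156.] capA 71 redA 27 mid [ 0.5595 -0.3739] from cap [ 0.5588 -0.3738] len 0.097 axis deg -5.9
yellow ((592.640380859375, 233.6614227294922), (95.11227416992188, 144.45008850097656), 75.44518280029297)
green ((569.0269775390625, 142.1023406982422), (93.71003723144531, 144.4019775390625), 75.3583755493164)
blue ((452.0614929199219, 270.90863037109375), (94.10306549072266, 144.36085510253906), 75.57254028320312)
purple ((429.08587646484375, 178.25997924804688), (93.30789184570312, 142.14625549316406), 75.46463775634766)
```

```bash
sed -i 's/if str_\[j,4\]>=8\]/if str_[j,4]>=8 and 12<cr[j][1]-ce[i][1]<42 and abs(cr[j][0]-ce[i][0])<20]\n            if not js: continue/' meas.py
python3 - <<'E'
from meas import *
t=cv2.imread('pics/top0.png');c=vision.get_calibration("top")
t[205:235,428:452]=100
tubes(t,c,(332,130,510,255))
E
```

```text
yellow cap px [365. 200.] capA 75 redA 24 mid [ 0.4459 -0.0986] from cap [ 0.4448 -0.0984] len 0.0974 axis deg -7.8
green cap px [404. 151.] capA 71 redA 23 mid [ 0.5657 -0.1977] from cap [ 0.565  -0.1977] len 0.098 axis deg 2.7
green cap px [478. 206.] capA 73 redA 148 mid [ 0.4384 -0.3666] from cap [ 0.4381 -0.3665] len 0.0979 axis deg -14.7
blue cap px [407. 203.] capA 76 redA 28 mid [ 0.4422 -0.1916] from cap [ 0.4415 -0.1914] len 0.0986 axis deg -23.4
purple cap px [359. 149.] capA 66 redA 130 mid [ 0.5698 -0.0968] from cap [ 0.5698 -0.0968] len 0.0986 axis deg 14.9
purple cap px [479. 156.] capA 71 redA 27 mid [ 0.5595 -0.3739] from cap [ 0.5588 -0.3738] len 0.097 axis deg -5.9
```

```bash
python3 -m handwheel '[[[0.65,-0.75,-0.1,0],[0.65,-0.75,-0.1,0],[0.65,-0.75,-0.1,0],[0.65,-0.75,-0.1,0],[0.65,-0.75,-0.1,0],[0.65,-0.75,-0.1,0],[0.65,-0.75,-0.1,0],[0.65,-0.75,-0.1,0]]]' 44
```

```text
time_s: 0.95
tcp_pos: [0.3632, 0.4101, 0.1897]
eef_rot: [1.4, 89.8, -101.3]
contact_force: [0.9, 0.6, 0.3]
gripper_width: 0.0441
```

```bash
python3 -m handwheel '[[[0.2,-0.95,-0.1,0],[0.2,-0.95,-0.1,0],[0.2,-0.95,-0.1,0],[0.15,-0.95,-0.1,0],[0.15,-0.95,-0.1,0],[0.15,-0.95,-0.1,0],[0.1,-0.95,-0.1,0],[0.1,-0.95,-0.1,0]]]'
cat > go.py <<'E'
import sys
from h import *
x,y,z,j=map(float,sys.argv[1:5])
p,R,a=jaw()
print('tcp',p.round(4),'jaw',a.round(1),'tilt',R[:,0].round(3),'units',((np.array([x,y,z])-p)/0.04).round(2),'turn',round(((j-a+90)%180-90)/5,2),'t',round(readout.get_state()['time_s'],1),'w',readout.get_state()['gripper_width'].round(4),'F',readout.get_state()['contact_force'].round(1))
E
python3 go.py 0.4455 -0.0985 0.08 -97.8
```

```text
time_s: 1.75
tcp_pos: [0.415, 0.0933, 0.1554]
eef_rot: [4.0, 89.7, -98.7]
contact_force: [0.9, -0.0, 0.1]
gripper_width: 0.0439Traceback (most recent call last):
  File "go.py", line 5, in <module>
    print('tcp',p.round(4),'jaw',a.round(1),'tilt',R[:,0].round(3),'units',((np.array([x,y,z])-p)/0.04).round(2),'turn',round(((j-a+90)%180-90)/5,2),'t',round(readout.get_state()['time_s'],1),'w',readout.get_state()['gripper_width'].round(4),'F',readout.get_state()['contact_force'].round(1))
                                                                                                                                                                                                    ^^^^^^^^^^^^^^^^^^^^^^^^^^^^^^^^^^^^^^^^^^
AttributeError: 'float' object has no attribute 'round'
```

```bash
sed -i "s/readout.get_state()\['gripper_width'\].round(4)/round(readout.get_state()['gripper_width'],4)/" go.py; python3 -m handwheel '[[[0.15,-0.9,-0.3,0.2],[0.15,-0.9,-0.3,0.2],[0.15,-0.9,-0.3,0.2],[0.15,-0.9,-0.3,0.2],[0.15,-0.9,-0.3,0.2],[0,-0.3,0,0],[0,0,0,0]]]'
python3 go.py 0.4455 -0.0985 0.08 -97.8
```

```text
time_s: 2.45
tcp_pos: [0.4438, -0.1103, 0.0932]
eef_rot: [19.4, 89.8, -78.4]
contact_force: [-0.1, 1.0, 0.5]
gripper_width: 0.0439
tcp [ 0.4438 -0.1103  0.0932] jaw -97.7 tilt [ 0.001 -0.003 -1.   ] units [ 0.04  0.29 -0.33] turn -0.01 t 2.5 w 0.0439 F [-0.1  1.   0.5]
```

```bash
python3 -m handwheel '[[[0.04,0.29,-0.3,0],[0,0,0,0]]]'
cat > wr.py <<'E'
import sys
from h import *
cv2.imwrite(sys.argv[1],vision.capture("wrist"))
E
python3 wr.py pics/w1.png
python3 go.py 0.4455 -0.0985 0.006 -97.8
```

```text
time_s: 2.65
tcp_pos: [0.4452, -0.0988, 0.0809]
eef_rot: [19.5, 89.8, -78.3]
contact_force: [-0.4, 0.1, -0.5]
gripper_width: 0.0443
tcp [ 0.4457 -0.0989  0.0817] jaw -97.8 tilt [ 0.002 -0.003 -1.   ] units [-0.01  0.01 -1.89] turn 0.0 t 2.7 w 0.0437 F [0.1 0.4 0.7]
```

View pics/w1.png

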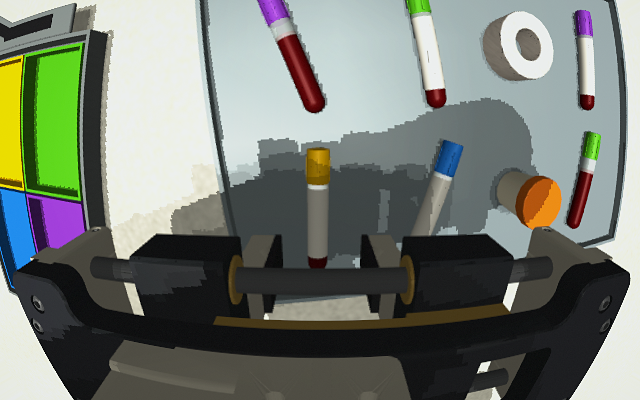

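The wrist view shows the yellow-capped tube at column 317, between the fingers (262 to 375) and aligned with them. I'll descend and grip.

```bash
python3 -m handwheel '[[[0,0,-0.6,0],[0,0,-0.6,0],[0,0,-0.4,0],[0,0,-0.22,0],[0,0,0,0]]]'; python3 go.py 0.4455 -0.0985 0.007 -97.8
```

```text
time_s: 3.2
tcp_pos: [0.4489, -0.0964, 0.0104]
eef_rot: [82.5, 89.5, -15.0]
contact_force: [-0.8, 0.3, 0.1]
gripper_width: 0.044
tcp [ 0.4489 -0.0964  0.0104] jaw -97.5 tilt [ 0.009 -0.002 -1.   ] units [-0.08 -0.05 -0.09] turn -0.06 t 3.2 w 0.044 F [-0.8  0.3  0.1]
```

```bash
python3 -m handwheel '[[[-0.08,-0.05,-0.09,0],[0,0,0,0]]]';  python3 -m handwheel '[[[0,0,0,0],[0,0,0,0],[0,0,0,0],[0,0,0,0],[0,0,0,0],[0,0,0,0]]]' 0 15; python3 go.py 0.4455 -0.0985 0.15 -97.8
```

```text
time_s: 3.4
tcp_pos: [0.4464, -0.0981, 0.0078]
eef_rot: [85.4, 89.4, -12.0]
contact_force: [1.0, 0.1, -0.5]
gripper_width: 0.044
time_s: 4.0
tcp_pos: [0.4479, -0.098, 0.0099]
eef_rot: [91.5, 89.2, -5.9]
contact_force: [0.2, -0.4, -0.6]
gripper_width: 0.0155
tcp [ 0.4479 -0.098   0.0099] jaw -97.4 tilt [ 0.015 -0.002 -1.   ] units [-0.06 -0.01  3.5 ] turn -0.08 t 4.0 w 0.0155 F [ 0.2 -0.4 -0.6]
```

```bash
python3 -m handwheel '[[[0,0,0.4,0],[0,0,0.8,0],[0,0,0.8,0],[0.3,0.5,0,0],[0.4,0.8,0,-0.3],[0.4,0.8,0,-0.3],[0.4,0.8,0,-0.3],[0.4,0.8,0,-0.3]]]'; python3 go.py 0.5926 0.2337 0.08 -104.6
```

```text
time_s: 4.8
tcp_pos: [0.5224, 0.0518, 0.0935]
eef_rot: [94.5, 89.3, -9.5]
contact_force: [0.8, -0.0, 0.5]
gripper_width: 0.0152
tcp [0.5224 0.0518 0.0935] jaw -104.0 tilt [ 0.012 -0.002 -1.   ] units [ 1.75  4.55 -0.34] turn -0.12 t 4.8 w 0.0152 F [ 0.8 -0.   0.5]
```

```bash
python3 -m handwheel '[[[0.3,0.8,0,-0.12],[0.3,0.8,0,0],[0.3,0.8,0,0],[0.3,0.8,0,0],[0.3,0.6,-0.1,0],[0.1,0.2,-0.1,0],[0,0,0,0]]]'; python3 go.py 0.5926 0.2337 0.08 -104.6; python3 wr.py pics/w2.png
```

```text
time_s: 5.5
tcp_pos: [0.5889, 0.2225, 0.0833]
eef_rot: [87.5, 89.3, -16.9]
contact_force: [-0.3, -0.5, -0.1]
gripper_width: 0.0155
tcp [0.5889 0.2225 0.0833] jaw -104.5 tilt [ 0.011 -0.003 -1.   ] units [ 0.09  0.28 -0.08] turn -0.03 t 5.5 w 0.0155 F [-0.3 -0.5 -0.1]
```

View pics/w2.png

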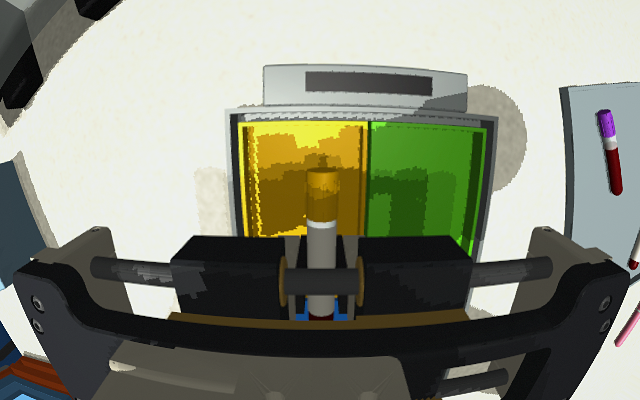

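The tube is held level (column 321) and aligned with the yellow tray. I'll lower it.

```bash
python3 -m handwheel '[[[0.09,0.28,-0.2,0],[0,0,-0.5,0],[0,0,-0.5,0],[0,0,-0.3,0],[0,0,-0.1,0],[0,0,0,0]]]'; python3 go.py 0.5926 0.2337 0.0125 -104.6
```

```text
time_s: 6.15
tcp_pos: [0.5916, 0.2301, 0.0181]
eef_rot: [90.4, 89.3, -14.3]
contact_force: [0.0, -0.1, -0.7]
gripper_width: 0.0158
tcp [0.5916 0.2301 0.0181] jaw -104.7 tilt [ 0.011 -0.003 -1.   ] units [ 0.02  0.09 -0.14] turn 0.02 t 6.2 w 0.0158 F [ 0.  -0.1 -0.7]
```

```bash
python3 -m handwheel '[[[0.02,0.09,-0.08,0],[0,0,-0.06,0],[0,0,0,0]]]'; python3 go.py 0.5926 0.2337 0.0125 -104.6
```

```text
time_s: 6.45
tcp_pos: [0.5935, 0.2343, 0.0139]
eef_rot: [98.8, 89.2, -5.9]
contact_force: [-0.3, 0.0, -0.3]
gripper_width: 0.0155
tcp [0.5935 0.2343 0.0139] jaw -104.7 tilt [ 0.014 -0.001 -1.   ] units [-0.02 -0.02 -0.04] turn 0.03 t 6.5 w 0.0155 F [-0.3  0.  -0.3]
```

```bash
python3 -m handwheel '[[[0,0,-0.03,0],[0,0,0,0],[0,0,0,0]]]'; python3 -m handwheel '[[[0,0,0,0],[0,0,0,0],[0,0,0,0]]]' 28; python3 -m handwheel '[[[0,0,0.2,0],[0,0,0.5,0],[0,0,0.8,0],[0,0,0.8,0],[0,0,0,0]]]';  python3 go.py 0.565 -0.1977 0.08 -87.3; python3 wr.py pics/w3.png
```

```text
time_s: 6.75
tcp_pos: [0.5941, 0.2348, 0.0137]
eef_rot: [103.2, 89.1, -1.5]
contact_force: [-0.9, 0.1, -0.5]
gripper_width: 0.0157
time_s: 7.05
tcp_pos: [0.5942, 0.2349, 0.0141]
eef_rot: [104.3, 89.1, -0.4]
contact_force: [-0.2, -0.3, -0.5]
gripper_width: 0.0276
time_s: 7.55
tcp_pos: [0.5937, 0.2342, 0.1104]
eef_rot: [97.1, 89.2, -7.6]
contact_force: [0.8, 0.1, 0.1]
gripper_width: 0.028
tcp [0.5937 0.2342 0.1104] jaw -104.7 tilt [ 0.014 -0.002 -1.   ] units [ -0.72 -10.8   -0.76] turn 3.48 t 7.5 w 0.028 F [0.8 0.1 0.1]
```

View pics/w3.png

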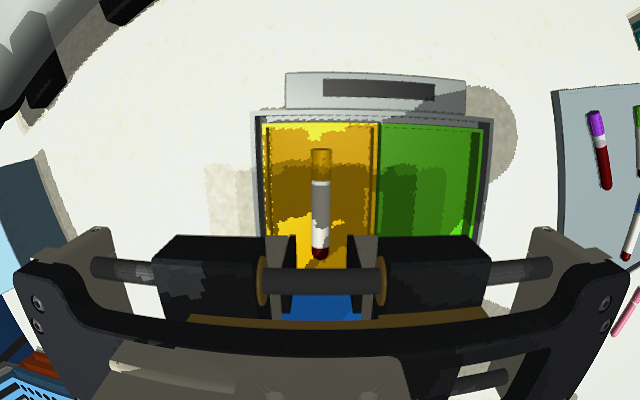

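Yellow lies flat in its tray at about (320,205). Next is the green tube.

```bash
python3 -m handwheel '[[[0,-0.6,0,0.4],[-0.1,-1,0,0.4],[-0.1,-1,0,0.4],[-0.1,-1,0,0.4],[-0.1,-1,0,0.4],[-0.1,-1,0,0.4],[-0.1,-1,0,0.4],[-0.1,-1,0,0.4]]]' 40; python3 go.py 0.565 -0.1977 0.08 -87.3
```

```text
time_s: 8.4
tcp_pos: [0.5597, -0.0763, 0.105]
eef_rot: [89.7, 89.6, 2.0]
contact_force: [0.5, 0.4, 0.7]
gripper_width: 0.0397
tcp [ 0.5597 -0.0763  0.105 ] jaw -87.7 tilt [ 0.008  0.    -1.   ] units [ 0.13 -3.03 -0.63] turn 0.08 t 8.4 w 0.0397 F [0.5 0.4 0.7]
```

```bash
python3 -m handwheel '[[[0.03,-0.8,-0.1,0],[0.03,-0.8,-0.1,0],[0.03,-0.7,-0.1,0],[0,-0.35,-0.1,0],[0,0,-0.1,0],[0,0,0,0]]]'; python3 go.py 0.565 -0.1977 0.08 -87.3
```

```text
time_s: 9.0
tcp_pos: [0.5585, -0.191, 0.081]
eef_rot: [118.8, 89.9, 30.8]
contact_force: [-1.0, 0.9, -0.0]
gripper_width: 0.04
tcp [ 0.5585 -0.191   0.081 ] jaw -88.0 tilt [ 0.002  0.001 -1.   ] units [ 0.16 -0.17 -0.03] turn 0.14 t 9.0 w 0.04 F [-1.   0.9 -0. ]
```

```bash
python3 -m handwheel '[[[0.16,-0.17,-0.02,0.14],[0,0,0,0]]]'; python3 go.py 0.565 -0.1977 0.008 -87.3;python3 wr.py pics/w4.png
```

```text
time_s: 9.2
tcp_pos: [0.5654, -0.1967, 0.0801]
eef_rot: [124.6, 89.9, 37.4]
contact_force: [-0.8, 0.1, -0.6]
gripper_width: 0.04
tcp [ 0.5654 -0.1967  0.0801] jaw -87.1 tilt [ 0.001  0.001 -1.   ] units [-0.01 -0.02 -1.8 ] turn -0.03 t 9.2 w 0.04 F [-0.8  0.1 -0.6]
```

View pics/w4.png

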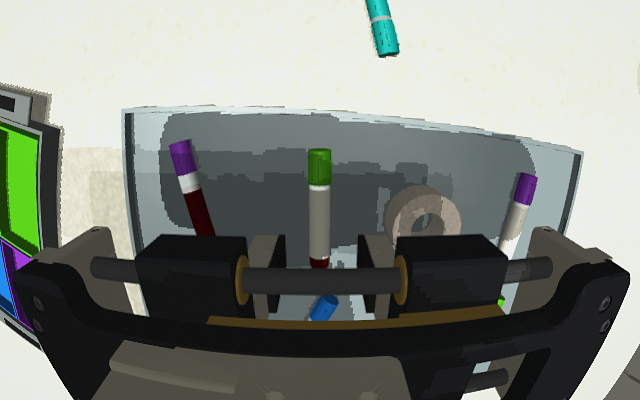

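The labelled green tube is centred (column 319) between the fingers, and the roll and bare purple tube are clear of them.

```bash
python3 -m handwheel '[[[0,0,-0.6,0],[0,0,-0.6,0],[0,0,-0.4,0],[0,0,-0.18,0],[0,0,0,0]]]'; python3 go.py 0.565 -0.1977 0.008 -87.3
```

```text
time_s: 9.75
tcp_pos: [0.5677, -0.1934, 0.0092]
eef_rot: [96.8, 89.6, 9.9]
contact_force: [0.2, 0.6, -0.5]
gripper_width: 0.0397
tcp [ 0.5677 -0.1934  0.0092] jaw -86.9 tilt [ 0.006  0.001 -1.   ] units [-0.07 -0.11 -0.03] turn -0.08 t 9.8 w 0.0397 F [ 0.2  0.6 -0.5]
```

```bash
python3 -m handwheel '[[[-0.06,-0.11,-0.05,-0.06],[0,0,0,0]]]';  python3 -m handwheel '[[[0,0,0,0],[0,0,0,0],[0,0,0,0],[0,0,0,0],[0,0,0,0]]]' 0 15; python3 go.py 0.569 0.142 0.08 -104.6
```

```text
time_s: 9.95
tcp_pos: [0.5661, -0.1977, 0.0083]
eef_rot: [93.5, 89.6, 6.4]
contact_force: [-0.7, 0.1, 0.3]
gripper_width: 0.04
time_s: 10.45
tcp_pos: [0.5675, -0.1981, 0.0108]
eef_rot: [90.1, 89.3, 2.9]
contact_force: [0.4, 0.1, 0.1]
gripper_width: 0.0152
tcp [ 0.5675 -0.1981  0.0108] jaw -87.2 tilt [ 0.012  0.001 -1.   ] units [0.04 8.5  1.73] turn -3.48 t 10.4 w 0.0152 F [0.4 0.1 0.1]
```

```bash
python3 -m handwheel '[[[0,0,0.4,0],[0,0,0.8,0],[0,0,0.7,0],[0,0.5,0,-0.4],[0,0.9,0,-0.6],[0,0.9,0,-0.6],[0,0.9,0,-0.6],[0,0.9,0,-0.6]]]'; python3 go.py 0.569 0.142 0.08 -104.6
```

```text
time_s: 11.25
tcp_pos: [0.5661, -0.0328, 0.0896]
eef_rot: [95.7, 89.4, -6.4]
contact_force: [0.4, 0.3, -0.4]
gripper_width: 0.0151
tcp [ 0.5661 -0.0328  0.0896] jaw -102.1 tilt [ 0.011 -0.001 -1.   ] units [ 0.07  4.37 -0.24] turn -0.5 t 11.2 w 0.0151 F [ 0.4  0.3 -0.4]
```

```bash
python3 -m handwheel '[[[0,0.9,0,-0.3],[0,0.9,0,-0.1],[0.02,0.9,-0.1,0],[0.02,0.7,-0.1,0],[0.02,0.4,0,0],[0,0.15,0,0],[0,0,0,0]]]'; python3 go.py 0.569 0.142 0.0125 -104.6
```

```text
time_s: 11.95
tcp_pos: [0.5677, 0.1357, 0.0822]
eef_rot: [99.3, 89.3, -4.8]
contact_force: [-0.1, -0.2, -0.6]
gripper_width: 0.0155
tcp [0.5677 0.1357 0.0822] jaw -104.0 tilt [ 0.013 -0.001 -1.   ] units [ 0.03  0.16 -1.74] turn -0.12 t 11.9 w 0.0155 F [-0.1 -0.2 -0.6]
```

```bash
python3 -m handwheel '[[[0.03,0.16,-0.3,-0.12],[0,0,-0.5,0],[0,0,-0.5,0],[0,0,-0.25,0],[0,0,-0.07,0],[0,0,0,0]]]'; python3 go.py 0.569 0.142 0.0125 -104.6
```

```text
time_s: 12.55
tcp_pos: [0.5692, 0.1379, 0.0136]
eef_rot: [99.3, 89.3, -5.8]
contact_force: [0.4, -0.0, 0.5]
gripper_width: 0.0156
tcp [0.5692 0.1379 0.0136] jaw -105.1 tilt [ 0.013 -0.001 -1.   ] units [-0.01  0.1  -0.03] turn 0.1 t 12.6 w 0.0156 F [ 0.4 -0.   0.5]
```

```bash
python3 -m handwheel '[[[0,0.1,-0.02,0],[0,0,-0.02,0],[0,0,0,0]]]'; python3 -m handwheel '[[[0,0,0,0],[0,0,0,0],[0,0,0,0]]]' 28; python3 -m handwheel '[[[0,0,0.2,0],[0,0,0.5,0],[0,0,0.8,0],[0,0,0.8,0],[0,0,0,0]]]';  python3 go.py 0.442 -0.1915 0.08 -113.4; python3 wr.py pics/w5.png
```

```text
time_s: 12.85
tcp_pos: [0.5704, 0.142, 0.0141]
eef_rot: [103.2, 89.1, -1.9]
contact_force: [0.1, -0.7, 0.0]
gripper_width: 0.0156
time_s: 13.15
tcp_pos: [0.5712, 0.1429, 0.0151]
eef_rot: [108.7, 89.0, 3.5]
contact_force: [-0.1, 0.7, 0.0]
gripper_width: 0.0274
time_s: 13.65
tcp_pos: [0.5706, 0.1423, 0.1115]
eef_rot: [103.0, 89.1, -2.1]
contact_force: [-0.3, 0.8, -0.3]
gripper_width: 0.0279
tcp [0.5706 0.1423 0.1115] jaw -105.1 tilt [ 0.016 -0.001 -1.   ] units [-3.21 -8.35 -0.79] turn -1.66 t 13.7 w 0.0279 F [-0.3  0.8 -0.3]
```

View pics/w5.png

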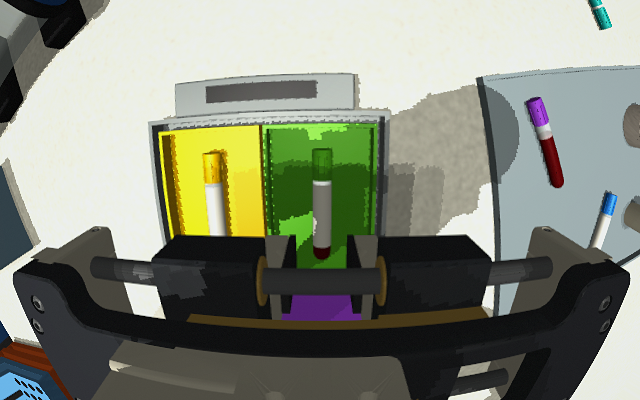

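Green and yellow lie flat in their trays, at (322,205) and (215,195). Blue is next.

```bash
python3 -m handwheel '[[[-0.2,-0.6,0,-0.3],[-0.35,-0.9,0,-0.3],[-0.35,-0.9,0,-0.3],[-0.35,-0.9,0,-0.3],[-0.35,-0.9,0,-0.3],[-0.35,-0.9,0,-0.16],[-0.35,-0.9,0,0],[-0.35,-0.9,0,0]]]' 40; python3 go.py 0.442 -0.1915 0.08 -113.4
```

```text
time_s: 14.5
tcp_pos: [0.453, -0.1432, 0.1049]
eef_rot: [77.2, 89.6, -36.5]
contact_force: [0.8, -0.9, 0.3]
gripper_width: 0.0401
tcp [ 0.453  -0.1432  0.1049] jaw -113.7 tilt [ 0.005 -0.004 -1.   ] units [-0.27 -1.21 -0.62] turn 0.06 t 14.5 w 0.0401 F [ 0.8 -0.9  0.3]
```

```bash
python3 -m handwheel '[[[-0.1,-0.4,-0.3,0],[-0.1,-0.4,-0.3,0],[0,0,0,0]]]'; python3 go.py 0.442 -0.1915 0.08 -113.4
```

```text
time_s: 14.8
tcp_pos: [0.4383, -0.1809, 0.0787]
eef_rot: [48.0, 89.8, -66.2]
contact_force: [-0.0, 0.4, 0.1]
gripper_width: 0.0397
tcp [ 0.4383 -0.1809  0.0787] jaw -114.2 tilt [ 0.002 -0.004 -1.   ] units [ 0.09 -0.26  0.03] turn 0.15 t 14.8 w 0.0397 F [-0.   0.4  0.1]
```

```bash
python3 -m handwheel '[[[0.09,-0.26,0.02,0.15],[0,0,0,0]]]'; python3 go.py 0.442 -0.1915 0.008 -113.4;python3 wr.py pics/w6.png
```

```text
time_s: 15.0
tcp_pos: [0.4399, -0.1922, 0.0786]
eef_rot: [4.9, 89.8, -108.6]
contact_force: [-0.4, 0.7, 0.7]
gripper_width: 0.0401
tcp [ 0.4399 -0.1922  0.0786] jaw -113.5 tilt [-0.001 -0.003 -1.   ] units [ 0.05  0.02 -1.77] turn 0.03 t 15.0 w 0.0401 F [-0.4  0.7  0.7]
```

View pics/w6.png

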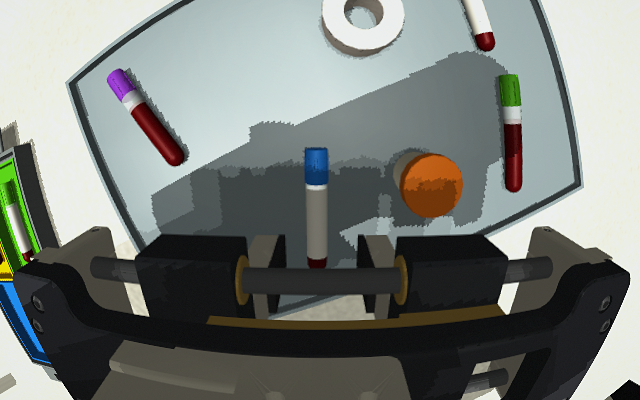

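The labelled blue tube is centred (column 316). The orange pot at (430,185) is ahead of the right finger, so I'll check the clearance numerically before descending.

Run:
```python
from h import *
c=vision.get_calibration("top")
pot=onplane(c,439,219,0.052)[:2];tc=np.array([.442,-.1915]);a=np.radians(-113.4)
j=np.array([np.cos(a),np.sin(a)]);n=np.array([-j[1],j[0]])
d=pot-tc;print(pot,'along jaw',d@j,'across',d@n)
```

```text
[ 0.43814216 -0.27266013] along jaw 0.07601721690624366 across 0.028692020391856612
```

```bash
python3 -m handwheel '[[[0.05,0.02,-0.6,0],[0,0,-0.6,0],[0,0,-0.38,0],[0,0,-0.15,0],[0,0,0,0]]]'; python3 go.py 0.442 -0.1915 0.008 -113.4
```

```text
time_s: 15.55
tcp_pos: [0.442, -0.1885, 0.0087]
eef_rot: [46.6, 89.8, -67.0]
contact_force: [-1.1, 0.4, 0.8]
gripper_width: 0.04
tcp [ 0.442  -0.1885  0.0087] jaw -113.6 tilt [ 0.001 -0.003 -1.   ] units [-0.   -0.08 -0.02] turn 0.04 t 15.6 w 0.04 F [-1.1  0.4  0.8]
```

```bash
python3 -m handwheel '[[[0,-0.08,-0.04,0],[0,0,0,0]]]';  python3 -m handwheel '[[[0,0,0,0],[0,0,0,0],[0,0,0,0],[0,0,0,0],[0,0,0,0]]]' 0 15; python3 go.py 0.452 0.271 0.08 -104.6
```

```text
time_s: 15.75
tcp_pos: [0.4427, -0.1914, 0.0081]
eef_rot: [60.8, 89.8, -52.7]
contact_force: [-0.4, 0.3, 0.1]
gripper_width: 0.0398
time_s: 16.25
tcp_pos: [0.4441, -0.1916, 0.0101]
eef_rot: [86.1, 89.6, -27.4]
contact_force: [-0.0, 0.7, 0.0]
gripper_width: 0.0151
tcp [ 0.4441 -0.1916  0.0101] jaw -113.6 tilt [ 0.007 -0.003 -1.   ] units [ 0.2  11.57  1.75] turn 1.79 t 16.2 w 0.0151 F [-0.   0.7  0. ]
```

```bash
python3 -m handwheel '[[[0,0,0.4,0],[0,0,0.8,0],[0,0,0.7,0],[0,0.5,0,0.3],[0,0.9,0,0.3],[0,0.9,0,0.3],[0,0.9,0,0.3],[0,0.9,0,0.3]]]'; python3 -m handwheel '[[[0,0.9,0,0.3],[0,0.9,0,0],[0,0.9,0,0],[0,0.9,0,0],[0,0.9,0,0],[0,0.9,0,0],[0,0.7,0,0],[0,0.4,0,0]]]'; python3 go.py 0.452 0.271 0.08 -104.6
```

```text
time_s: 17.05
tcp_pos: [0.4427, -0.0256, 0.0891]
eef_rot: [86.0, 89.6, -20.3]
contact_force: [0.8, 0.6, -0.6]
gripper_width: 0.0157
time_s: 17.85
tcp_pos: [0.4404, 0.2476, 0.0901]
eef_rot: [100.8, 89.5, -3.7]
contact_force: [0.0, -0.5, -0.5]
gripper_width: 0.0155
tcp [0.4404 0.2476 0.0901] jaw -104.5 tilt [ 0.008 -0.001 -1.   ] units [ 0.29  0.58 -0.25] turn -0.03 t 17.9 w 0.0155 F [ 0.  -0.5 -0.5]
```

```bash
python3 -m handwheel '[[[0.2,0.3,0,0],[0.1,0.1,0,0],[0,0,0,0]]]'; python3 go.py 0.452 0.271 0.0128 -104.6
```

```text
time_s: 18.15
tcp_pos: [0.4531, 0.2653, 0.0896]
eef_rot: [95.7, 89.5, -8.7]
contact_force: [-0.2, 0.3, -0.1]
gripper_width: 0.0153
tcp [0.4531 0.2653 0.0896] jaw -104.4 tilt [ 0.008 -0.001 -1.   ] units [-0.03  0.14 -1.92] turn -0.05 t 18.1 w 0.0153 F [-0.2  0.3 -0.1]
```

```bash
python3 -m handwheel '[[[-0.03,0.14,-0.3,0],[0,0,-0.5,0],[0,0,-0.5,0],[0,0,-0.35,0],[0,0,-0.13,0],[0,0,0,0]]]'; python3 go.py 0.452 0.271 0.0125 -104.6
```

```text
time_s: 18.75
tcp_pos: [0.4511, 0.2658, 0.0132]
eef_rot: [84.3, 89.6, -20.5]
contact_force: [-0.1, -0.3, -0.3]
gripper_width: 0.0153
tcp [0.4511 0.2658 0.0132] jaw -104.8 tilt [ 0.006 -0.002 -1.   ] units [ 0.02  0.13 -0.02] turn 0.04 t 18.8 w 0.0153 F [-0.1 -0.3 -0.3]
```

```bash
python3 -m handwheel '[[[0.02,0.13,0,0],[0,0,-0.02,0],[0,0,0,0]]]'; python3 -m handwheel '[[[0,0,0,0],[0,0,0,0],[0,0,0,0]]]' 28; python3 -m handwheel '[[[0,0,0.2,0],[0,0,0.5,0],[0,0,0.8,0],[0,0,0.8,0],[0,0,0,0]]]';  python3 go.py 0.559 -0.374 0.08 -95.9; python3 wr.py pics/w7.png
```

```text
time_s: 19.05
tcp_pos: [0.4527, 0.2716, 0.0134]
eef_rot: [96.4, 89.6, -8.5]
contact_force: [-0.7, -0.0, 0.1]
gripper_width: 0.0156
time_s: 19.35
tcp_pos: [0.4532, 0.2724, 0.0147]
eef_rot: [110.9, 89.5, 6.1]
contact_force: [1.2, 0.5, -0.7]
gripper_width: 0.0272
time_s: 19.85
tcp_pos: [0.4527, 0.2715, 0.1117]
eef_rot: [99.4, 89.5, -5.4]
contact_force: [0.4, -0.1, 0.8]
gripper_width: 0.028
tcp [0.4527 0.2715 0.1117] jaw -104.8 tilt [ 0.008 -0.001 -1.   ] units [  2.66 -16.14  -0.79] turn 1.77 t 19.9 w 0.028 F [ 0.4 -0.1  0.8]
```

View pics/w7.png

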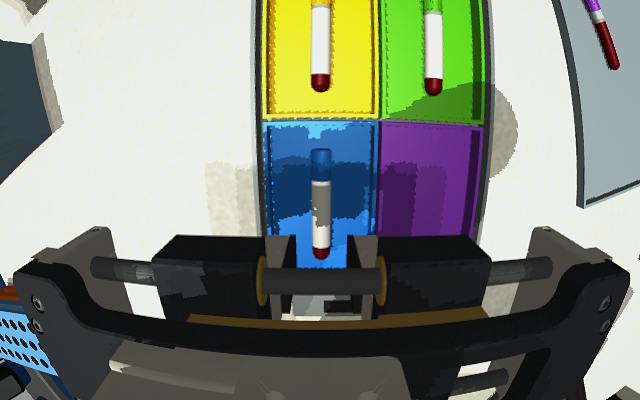

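Blue is flat in its tray at (321,205). Last is the labelled purple tube.

```bash
python3 -m handwheel '[[[0.2,-0.6,0,0.2],[0.2,-0.9,0,0.2],[0.2,-0.9,0,0.2],[0.2,-0.9,0,0.2],[0.2,-0.9,0,0.2],[0.2,-0.9,0,0.2],[0.2,-0.9,0,0.2],[0.2,-0.9,0,0.2]]]' 40;python3 -m handwheel '[[[0.2,-0.9,0,0.15],[0.2,-0.9,0,0],[0.2,-0.9,0,0],[0.2,-0.9,0,0],[0.1,-0.9,0,0],[0.1,-0.9,0,0],[0,-0.9,0,0],[0,-0.9,0,0]]]';  python3 go.py 0.559 -0.374 0.08 -95.9
```

```text
time_s: 20.7
tcp_pos: [0.5136, -0.0121, 0.1076]
eef_rot: [76.2, 89.8, -19.9]
contact_force: [0.9, 1.1, 0.7]
gripper_width: 0.0397
time_s: 21.5
tcp_pos: [0.5503, -0.3125, 0.1022]
eef_rot: [-86.9, 89.7, 177.9]
contact_force: [1.6, 0.7, 0.4]
gripper_width: 0.0401
tcp [ 0.5503 -0.3125  0.1022] jaw -95.3 tilt [-0.006  0.    -1.   ] units [ 0.22 -1.54 -0.55] turn -0.13 t 21.5 w 0.0401 F [1.6 0.7 0.4]
```

```bash
python3 -m handwheel '[[[0.1,-0.5,-0.2,-0.1],[0.05,-0.35,-0.2,0],[0.05,-0.1,-0.1,0],[0,0,0,0]]]';  python3 go.py 0.559 -0.374 0.08 -95.9
```

```text
time_s: 21.9
tcp_pos: [0.5556, -0.3556, 0.0776]
eef_rot: [-94.5, 89.4, 169.4]
contact_force: [-0.0, 0.8, -0.9]
gripper_width: 0.0398
tcp [ 0.5556 -0.3556  0.0776] jaw -96.1 tilt [-0.011  0.002 -1.   ] units [ 0.08 -0.46  0.06] turn 0.04 t 21.9 w 0.0398 F [-0.   0.8 -0.9]
```

```bash
python3 -m handwheel '[[[0.08,-0.46,0.04,0],[0,0,0,0]]]';  python3 go.py 0.559 -0.374 0.008 -95.9;python3 wr.py pics/w8.png
```

```text
time_s: 22.1
tcp_pos: [0.5589, -0.3722, 0.0788]
eef_rot: [-96.9, 89.3, 167.2]
contact_force: [-0.3, 0.0, -0.1]
gripper_width: 0.0396
tcp [ 0.5589 -0.3722  0.0788] jaw -95.9 tilt [-0.012  0.003 -1.   ] units [ 0.   -0.05 -1.77] turn 0.01 t 22.1 w 0.0396 F [-0.3  0.  -0.1]
```

View pics/w8.png

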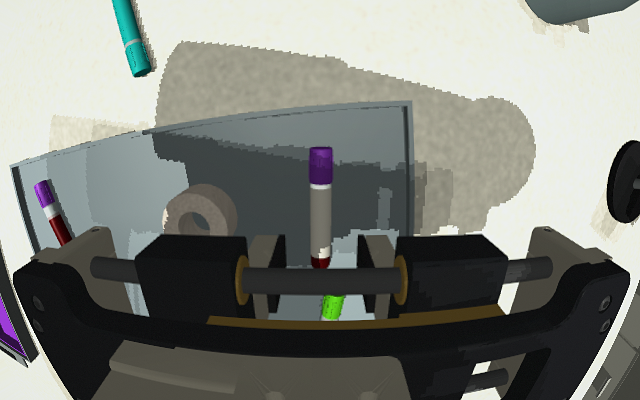

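The labelled purple tube is centred (column 320). The roll, tray rim and bare green tube are clear of the fingers.

```bash
python3 -m handwheel '[[[0,-0.05,-0.6,0],[0,0,-0.6,0],[0,0,-0.38,0],[0,0,-0.15,0],[0,0,0,0]]]'; python3 go.py 0.559 -0.374 0.008 -95.9
```

```text
time_s: 22.65
tcp_pos: [0.5602, -0.3673, 0.0102]
eef_rot: [-102.3, 89.5, 162.1]
contact_force: [-0.5, -0.5, 0.1]
gripper_width: 0.0399
tcp [ 0.5602 -0.3673  0.0102] jaw -95.6 tilt [-0.009  0.003 -1.   ] units [-0.03 -0.17 -0.05] turn -0.05 t 22.6 w 0.0399 F [-0.5 -0.5  0.1]
```

```bash
python3 -m handwheel '[[[-0.03,-0.17,-0.07,-0.05],[0,0,0,0]]]';  python3 -m handwheel '[[[0,0,0,0],[0,0,0,0],[0,0,0,0],[0,0,0,0],[0,0,0,0]]]' 0 15; python3 -m handwheel '[[[0,0,0.4,0],[0,0,0.8,0],[0,0,0.8,0],[0,0,0.3,0],[0,0,0,0]]]'; python3 go.py 0.429 0.178 0.08 -104.6
```

```text
time_s: 22.85
tcp_pos: [0.5599, -0.3738, 0.0089]
eef_rot: [-100.8, 89.6, 163.4]
contact_force: [0.2, 0.2, -0.0]
gripper_width: 0.0397
time_s: 23.35
tcp_pos: [0.5611, -0.3747, 0.0113]
eef_rot: [-97.8, 89.8, 166.4]
contact_force: [0.0, 0.2, 0.3]
gripper_width: 0.0155
time_s: 23.85
tcp_pos: [0.5593, -0.374, 0.1045]
eef_rot: [-101.8, 89.5, 162.3]
contact_force: [-0.3, 0.1, -0.4]
gripper_width: 0.0153
tcp [ 0.5593 -0.374   0.1045] jaw -95.9 tilt [-0.008  0.002 -1.   ] units [-3.26 13.8  -0.61] turn -1.75 t 23.9 w 0.0153 F [-0.3  0.1 -0.4]
```

```bash
python3 -m handwheel '[[[-0.1,0.5,0,-0.2],[-0.2,0.9,0,-0.2],[-0.2,0.9,0,-0.2],[-0.2,0.9,0,-0.2],[-0.2,0.9,0,-0.2],[-0.2,0.9,0,-0.2],[-0.2,0.9,0,-0.2],[-0.2,0.9,0,-0.2]]]';python3 -m handwheel '[[[-0.2,0.9,0,-0.1],[-0.2,0.9,0,0],[-0.2,0.9,0,0],[-0.2,0.9,0,0],[-0.2,0.9,0,0],[-0.2,0.9,0,0],[-0.15,0.7,0,0],[0,0.3,0,0]]]';  python3 go.py 0.429 0.178 0.08 -104.6
```

```text
time_s: 24.65
tcp_pos: [0.4913, -0.0964, 0.0934]
eef_rot: [-93.2, 88.9, 162.2]
contact_force: [0.3, 0.6, -0.3]
gripper_width: 0.0154
time_s: 25.45
tcp_pos: [0.4272, 0.1695, 0.085]
eef_rot: [-79.4, 88.4, 175.4]
contact_force: [0.6, -0.1, 0.3]
gripper_width: 0.0154
tcp [0.4272 0.1695 0.085 ] jaw -105.2 tilt [-0.028  0.002 -1.   ] units [ 0.04  0.21 -0.13] turn 0.12 t 25.4 w 0.0154 F [ 0.6 -0.1  0.3]
```

```bash
python3 -m handwheel '[[[0.04,0.15,0,0.12],[0,0,0,0]]]'; python3 go.py 0.429 0.178 0.0135 -104.6; python3 wr.py pics/w9.png
```

```text
time_s: 25.65
tcp_pos: [0.4283, 0.1762, 0.0836]
eef_rot: [-76.4, 88.3, 179.2]
contact_force: [-0.1, 0.3, 0.3]
gripper_width: 0.0156
tcp [0.4283 0.1762 0.0836] jaw -104.4 tilt [-0.03  0.   -1.  ] units [ 0.02  0.04 -1.75] turn -0.04 t 25.6 w 0.0156 F [-0.1  0.3  0.3]
```

View pics/w9.png

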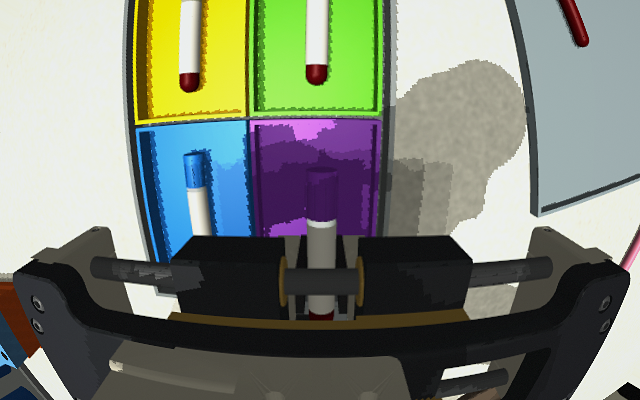

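The tube is held over the purple tray (column 321), so I'll lower it.

```bash
python3 -m handwheel '[[[0.02,0.04,-0.3,0],[0,0,-0.5,0],[0,0,-0.5,0],[0,0,-0.25,0],[0,0,-0.06,0],[0,0,0,0]]]'; python3 go.py 0.429 0.178 0.0135 -104.6
```

```text
time_s: 26.3
tcp_pos: [0.4302, 0.1712, 0.0171]
eef_rot: [-74.9, 88.3, -179.8]
contact_force: [0.1, 0.1, 0.2]
gripper_width: 0.0151
tcp [0.4302 0.1712 0.0171] jaw -104.9 tilt [-0.03 -0.   -1.  ] units [-0.03  0.17 -0.09] turn 0.06 t 26.3 w 0.0151 F [0.1 0.1 0.2]
```

```bash
python3 -m handwheel '[[[-0.03,0.17,-0.05,0],[0,0,-0.03,0],[0,0,-0.02,0],[0,0,0,0]]]'; python3 go.py 0.429 0.178 0.0135 -104.6
```

```text
time_s: 26.7
tcp_pos: [0.4301, 0.1794, 0.0148]
eef_rot: [-79.8, 88.4, 175.3]
contact_force: [-0.0, 0.1, -0.1]
gripper_width: 0.0151
tcp [0.4301 0.1794 0.0148] jaw -104.9 tilt [-0.028  0.002 -1.   ] units [-0.03 -0.03 -0.03] turn 0.06 t 26.7 w 0.0151 F [-0.   0.1 -0.1]
```

```bash
python3 -m handwheel '[[[0,0,-0.04,0],[0,0,-0.03,0],[0,0,0,0]]]'; python3 -m handwheel '[[[0,0,0,0],[0,0,0,0],[0,0,0,0]]]' 28; python3 -m handwheel '[[[0,0,0.2,0],[0,0,0.5,0],[0,0,0.8,0],[0,0,0.8,0],[0,0,0.5,0]]]'; python3 -m handwheel '[[[0.1,-0.5,0.4,0],[0.1,-0.8,0.4,0],[0.1,-0.8,0.3,0],[0.1,-0.8,0,0],[0,0,0,0],[0,0,0,0]]]'
python3 - <<'E'
from meas import *
t=vision.capture("top");cv2.imwrite('pics/top1.png',t);c=vision.get_calibration("top")
cv2.imwrite('pics/top1c.png',cv2.resize(t[95:270,170:515],None,fx=2.3,fy=2.3,interpolation=cv2.INTER_CUBIC))
u=t.copy();u[205:235,428:452]=100
tubes(u,c,(332,130,510,255))
cv2.imwrite('pics/scene1.png',vision.capture("scene"))
E
```

```text
time_s: 27.0
tcp_pos: [0.4303, 0.1796, 0.0139]
eef_rot: [-80.9, 88.5, 174.3]
contact_force: [-0.0, -0.5, 0.5]
gripper_width: 0.0153
time_s: 27.3
tcp_pos: [0.4305, 0.1799, 0.0141]
eef_rot: [-82.7, 88.5, 172.5]
contact_force: [0.6, 0.3, -0.3]
gripper_width: 0.0274
time_s: 27.8
tcp_pos: [0.4282, 0.1776, 0.1285]
eef_rot: [-70.7, 88.2, -175.6]
contact_force: [0.1, 0.3, -0.8]
gripper_width: 0.0283
time_s: 28.4
tcp_pos: [0.4463, 0.059, 0.1822]
eef_rot: [-83.8, 88.7, 171.4]
contact_force: [-0.1, 0.2, 0.2]
gripper_width: 0.028
green cap px [478. 206.] capA 74 redA 129 mid [ 0.4384 -0.3666] from cap [ 0.4381 -0.3665] len 0.0979 axis deg -14.5
purple cap px [359. 149.] capA 65 redA 112 mid [ 0.5698 -0.0969] from cap [ 0.5698 -0.0969] len 0.0986 axis deg 14.7
```

View pics/top1c.png

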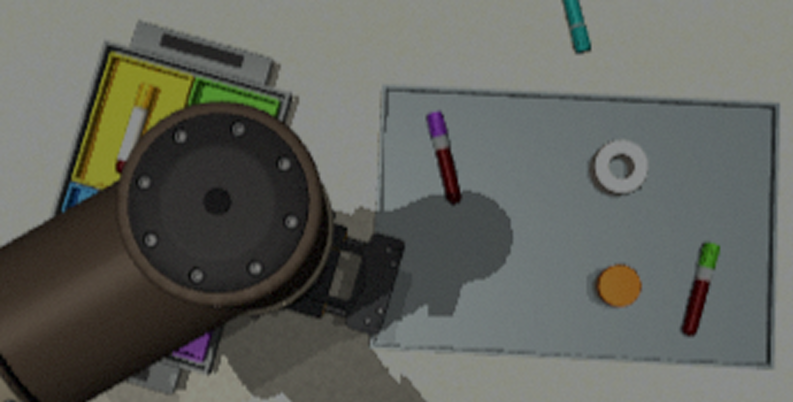

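View pics/scene1.png

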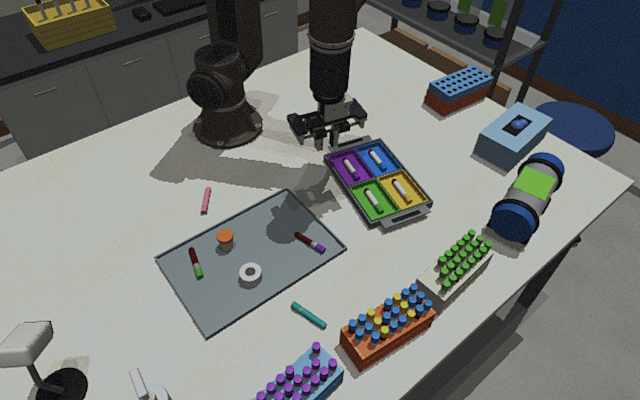

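All four tubes lie in their trays and the bare ones haven't moved. The arm hides part of the top view, so I'll move it aside and measure the placements.

```bash
python3 -m handwheel '[[[0.2,-0.8,0.2,0],[0.2,-0.8,0.2,0],[0.2,-0.8,0.2,0],[0.2,-0.8,0.2,0],[0.2,-0.8,0,0],[0.2,-0.8,0,0],[0,-0.8,0,0],[0,-0.6,0,0]]]'; python3 -m handwheel '[[[0,-0.8,0,0],[0,-0.8,0,0],[0,-0.6,0,0],[0,-0.3,0,0],[0,0,0,0],[0,0,0,0]]]'
python3 - <<'E'
from meas import *
t=vision.capture("top");cv2.imwrite('pics/top2.png',t);c=vision.get_calibration("top")
cv2.imwrite('pics/top2c.png',cv2.resize(t[95:270,170:310],None,fx=3.4,fy=3.4,interpolation=cv2.INTER_CUBIC))
hsv=cv2.cvtColor(t,cv2.COLOR_BGR2HSV)
H,S,V=[hsv[...,i].astype(int) for i in range(3)]
a=np.radians(-14.6);X=np.array([np.cos(a),np.sin(a)]);Y=np.array([-X[1],X[0]])
for n,T in dict(yellow=(.5926,.2337),green=(.569,.1421),blue=(.4521,.2709),purple=(.4291,.1783)).items():
    T=np.array(T);g=[]
    for v in range(100,265):
        for u in range(170,310):
            w=S[v,u]<45 and V[v,u]>80
            rd=(H[v,u]<12 or H[v,u]>168) and S[v,u]>110 and V[v,u]<75
            if w or rd:
                p=onplane(c,u,v,0.0155)[:2]-T
                if abs(p@X)<.06 and abs(p@Y)<.036: g.append((p@X,p@Y))
    g=np.array(g)
    print(n,len(g),'label+bottom: x',g.min(0)[0].round(3),g.max(0)[0].round(3),'y mean',g.mean(0)[1].round(3))
E
```

```text
time_s: 29.3
tcp_pos: [0.497, -0.1876, 0.2138]
eef_rot: [-81.0, 88.6, 175.4]
contact_force: [-0.1, -0.1, -0.3]
gripper_width: 0.0278
time_s: 29.9
tcp_pos: [0.4989, -0.2888, 0.2107]
eef_rot: [-82.5, 88.2, 174.1]
contact_force: [-0.1, -0.1, 0.2]
gripper_width: 0.0276
yellow 157 label+bottom: x -0.048 0.021 y mean -0.001
green 163 label+bottom: x -0.048 0.023 y mean -0.002
blue 167 label+bottom: x -0.05 0.02 y mean -0.001
purple 170 label+bottom: x -0.049 0.021 y mean -0.0
```

View pics/top2c.png

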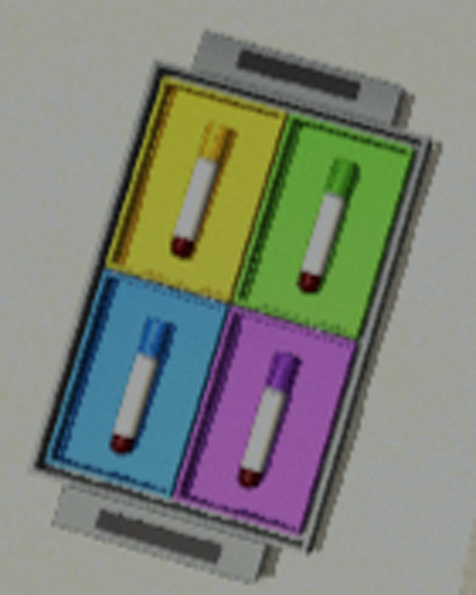

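All four tubes are centred to within a few mm of their tray centres, with caps and trays matching. I'm handing in.

```bash
python3 -c "
from plant import close_job
print(close_job())"
```

```text
the job is handed in; nothing more can be done
None
```

I laid the labelled yellow, green, blue and purple tubes flat in the trays of their cap colours, one at a time, and handed the job in at about 30 s. I didn't touch the two unlabelled tubes, the pot, the label roll or the pink and turquoise look-alikes.

The last top view showed:
- **Placed tubes:** each is within about 3 mm of its tray centre and lies along the tray.
- **Unlabelled tubes:** both measured within 1 mm of where they started.
- **Forces:** the readings printed at the end of each move stayed under about 2 N, and the arm was clear of everything at the end.

No check failed or disagreed. Flatness was judged from the top, wrist and scene views, not measured as an angle. The tool was tilted about 1.6 degrees when it released the purple tube.

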